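Sort the day's small parcels at the mailroom counter

ROBOT

A 6-joint arm with a two-finger parallel gripper is mounted at the origin on the work surface. World frame = base frame: x ahead of the robot, y to its left, z up, the work surface at z = 0. Lengths are in m, angles in rad, forces in N, time in s.
With the tool pointing down it reaches from about 0.35 to 0.975 m from the base axis. Payload 4.9 kg.
Tool frame: the origin (TCP) lies at the very end of the fingers, on their centre line; the grasp point (between the pads) lies 19 mm behind it; x points along the fingers, z is the direction in which the jaws open and shut, and the axes are right-handed (so a half turn about x gives the same grasp; the last joint's range is limited). The gripper opens to 85 mm and grips with 20 to 120 N. Pads are 22 mm wide; open, the fingers measure 114 mm over their backs; the gripper's body (76 mm by 85 mm) begins 54 mm behind the grasp point. The pads swing forward as they close: fully open they stand 13 mm farther back than shut.
Start: joints at [-1.339, 0.053, 1.613, -0, 1.476, -0.119], TCP at [0.215, -0.587, 0.231] pointing down, gripper open.
Joint ranges: [-3.01, 3.01], [-1.01, 2.22], [0.06, 2.58], [-1.02, 4.17], [0.09, 2.62], [-3.14, 3.14]. Speed limits (rad/s): [2.57, 2.57, 3.14, 3.14, 3.14, 3.14].

INTERFACE

Orientations are given as a rotation vector (axis times angle).
In Python, from station import ctrl, imaging gives the robot as it stands. The module is installed in compiled form; this text tells all that it offers.
- The arm moves only by the shell command python3 -m jog 'ROWS' [FORCE]. ROWS is JSON, a list that holds one entry, the list of rows, each a list of 5 numbers: the shift along the tool's x, y, z in m, then the turn about the tool's x in rad, then the closure, from -1 (fully open) to 1 (shut). A call has 1 to 12 rows; each row is the pose to reach, as a shift and turn from the pose measured when the call began, along the tool's axes at that moment; what a row does not reach only later rows make up. A row lasts 1/10 s, in which the tool goes at most 50 mm and 8.59 degrees, less where a joint would pass 70% of its speed; a pose out of reach is approached as far as the arm can. A call with a gripper value outside its range is refused whole. The fingers move at their own pace and stop on an object; FORCE is the grip in N (left out, the last holds). Time passes only in rows, so rows that repeat a pose let the fingers close. It gives the time, the measured TCP pose, the force and the opening at its end, in the units of the state.
- ctrl.get_obs(): the state, without advancing time (a new reading comes with each control period).
- imaging.get_image(name): name is "scene" or "top" or "wrist"; returns a dict with "color" (384x512x3 uint8, red, green, blue), "intrinsics" (3x3 intrinsics, pixels), "R" (3x3) and "t" (3): a world point X has camera coordinates R X + t. Camera axes: x right, y down, z forward; pixel columns grow to the right and rows downward; lengths in m; the calibration is good to about 2 mm. A picture is of the moment at which its call begins. There is no depth.
- ctrl.finish_job(): hands the job in, once; it reports no verdict.
The state is a dict: "t": time; "q": joint angles; "dq": joint speeds; "effort": joint torques, N m; "tool_pos": TCP position; "tool_rot": TCP orientation; "contact_force": force on the tool from outside, world axes, zero at the start; "wrist_torque": the same for the moment, N m; "opening": finger opening in m.
Only numpy, scipy, OpenCV 4.12 (cv2) and the standard library are available. Lean on these libraries where they do the work, as an engineer would, in place of code of your own. Each camera call takes 0.05 s, during which the arm holds its last target.

TASK

Sort the five parcels on the mailroom counter into the three grey trays: the mailing tube lying in the long narrow tray, the two small cartons standing upright side by side in the deep bin, and the two flat book mailers in the wide shallow tray, the large one flat on the tray's floor and the small one centred on top of it with their long sides in line. Never tip a carton over.

Things in the scene. Friction and masses are not known exactly. Their poses are not given: they have to be found in the camera images.
- large_flat: Sizes in mm. the larger of the two: plain brown cardboard book mailer with a white label on top, a flat box 140 long (its x axis) x 60 wide (y) x 22 thick (z), lying flat; origin at the centre of its underside, z up; about 0.2 to 0.4 kg
- small_flat: Sizes in mm. the smaller of the two: plain brown cardboard book mailer with a white label on top, a flat box 105 long (its x axis) x 46 wide (y) x 18 thick (z), lying flat; origin at the centre of its underside, z up; about 0.1 to 0.2 kg
- tube: Sizes in mm. cardboard mailing tube lying down, 150 long along its x axis, round barrel of 40 diameter, with white square end caps 46 x 46 x 8 thick that keep it from rolling; barrel axis 23 above the origin, which lies under its middle at the height of the caps' underside; z up; about 0.1 to 0.2 kg
- carton_a: Sizes in mm. one of two alike small brown cardboard cartons, square, 52 x 52 and 62 tall, standing upright, closed top with a tape strip up; origin at the centre of its underside, z up, x and y square to its sides; about 0.15 to 0.31 kg
- carton_b: Sizes in mm. one of two alike small brown cardboard cartons, square, 52 x 52 and 62 tall, standing upright, closed top with a tape strip up; origin at the centre of its underside, z up, x and y square to its sides; about 0.15 to 0.31 kg (it does not matter which carton goes at which end of the bin)
- long_tray: Sizes in mm. the long narrow tray, for the tube: grey painted open-topped tray, 200 long (x) x 92 wide (y) x 18 high outside, walls and floor 4 thick (inner floor 4 above the table, inside 192 x 84), fixed to the table; origin at the centre of its underside, z up
- wide_tray: Sizes in mm. the wide shallow tray, for the flat mailers: grey painted open-topped tray, 172 long (x) x 118 wide (y) x 18 high outside, walls and floor 4 thick (inner floor 4 above the table, inside 164 x 110), fixed to the table; origin at the centre of its underside, z up
- deep_bin: Sizes in mm. the deep bin, by far the highest- and thickest-walled, for the two cartons in a row along its x axis: grey painted open-topped tray, 158 long (x) x 120 wide (y) x 50 high outside, walls and floor 8 thick (inner floor 8 above the table, inside 142 x 104), fixed to the table; origin at the centre of its underside, z up
Mind the look-alikes: they are no part of the job. Leave any orange look-alike of the tube alone.

How it is judged:
At the end, for the whole second after the job is handed in: Tube level on the floor of the long tray; large mailer flat on the floor of the wide tray; small mailer flat on it, centres within 15 mm, long sides within 15 degrees; both cartons upright (within 6 degrees) on the floor of the deep bin; all at rest (x of tube in the frame of long_tray between -0.025 and 0.025 m and y of tube in the frame of long_tray between -0.023 and 0.023 m and z of tube in the frame of long_tray between 0 and 0.012 m and angle between tube's own x axis and vertical between 1.45 and 1.69 rad and x of large_flat in the frame of wide_tray between -0.016 and 0.016 m and y of large_flat in the frame of wide_tray between -0.029 and 0.029 m and z of large_flat in the frame of wide_tray between 0 and 0.012 m and angle between each of large_flat, small_flat, carton_a, carton_b's own z axis and vertical below 0.1 rad and horizontal distance between small_flat and large_flat below 0.015 m and z of small_flat in the frame of large_flat between 0.018 and 0.027 m and angle between the x axis of small_flat and the x axis of large_flat, either way round below 0.26 rad and x of carton_a in the frame of deep_bin between -0.049 and 0.049 m and y of carton_a in the frame of deep_bin between -0.03 and 0.03 m and z of carton_a in the frame of deep_bin between 0.004 and 0.016 m and x of carton_b in the frame of deep_bin between -0.049 and 0.049 m and y of carton_b in the frame of deep_bin between -0.03 and 0.03 m and z of carton_b in the frame of deep_bin between 0.004 and 0.016 m and linear speed of each of large_flat, small_flat, tube, carton_a, carton_b below 0.02 m/s); the robot touches nothing.
It fails at once if a carton is tipped over (leans more than 40 degrees) (angle between any of carton_a, carton_b's own z axis and vertical above 0.7 rad).
It also fails if it takes over 144 s, if anything falls off the work surface, if the arm or the gripper's body presses on something with over 40 N, if the wrist force passes 120 N, or if a joint passes its speed limit or range.

## Working session

There is one attempt and no reset: what is moved stays moved. The work goes in short steps, Python scripts to look and compute and a shell command to move; the robot and the scene stay as the last step left them, time stands still between calls to the robot, and variables do not carry over. Pictures are saved under pics/ and viewed, and the job is handed in when it is done.

```bash
mkdir -p pics; ls
python3 - <<'E'
from station import ctrl, imaging
import cv2
for n in ["scene","top","wrist"]:
    im=imaging.get_image(n); cv2.imwrite(f"pics/{n}0.png",im["color"][:,:,::-1])
    print(n,im["intrinsics"].round(1).tolist(),im["R"].round(3).tolist(),im["t"].round(3).tolist())
o=ctrl.get_obs()
print(o)
E
```

```text
pics
scene [[434.3, 0.0, 255.0], [0.0, 434.3, 196.7], [0.0, 0.0, 1.0]] [[-0.859, 0.513, 0.01], [0.425, 0.722, -0.546], [-0.287, -0.464, -0.838]] [0.389, -0.151, 1.436]
top [[427.2, 0.0, 260.1], [0.0, 427.2, 185.4], [0.0, 0.0, 1.0]] [[0.016, -1.0, 0.017], [-0.996, -0.017, -0.088], [0.089, -0.016, -0.996]] [-0.061, 0.456, 1.37]
wrist [[305.4, 0.0, 258.7], [0.0, 305.4, 193.7], [0.0, 0.0, 1.0]] [[0.344, -0.939, -0.002], [-0.906, -0.332, 0.263], [-0.247, -0.089, -0.965]] [-0.624, -0.035, 0.379]
{'t': 0.15, 'q': array([-1.33900376e+00,  5.32468795e-02,  1.61395760e+00, -2.98046762e-05,
        1.47601560e+00, -1.18983434e-01]), 'dq': array([-0.0002656 , -0.00265328, -0.00536583,  0.00046908, -0.00206359,
        0.0004793 ]), 'effort': array([ 7.59809045e-04, -3.94243383e+01, -3.70721269e+01, -4.98580710e-05,
        4.68317448e-03,  2.08812509e-05]), 'tool_pos': array([ 0.21465726, -0.58646751,  0.23033215]), 'tool_rot': array([ 0.94808391,  1.35623916, -0.94632809]), 'contact_force': array([-0.73801254,  1.66397778,  0.10099499]), 'wrist_torque': array([ 0.01530612, -0.04248329, -0.0484735 ]), 'opening': 0.08545747013227695}
```

View pics/top0.png

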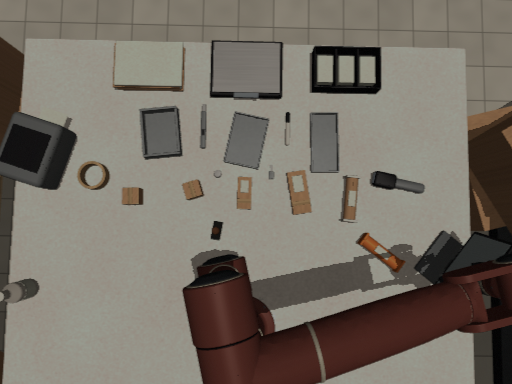

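View pics/scene0.png

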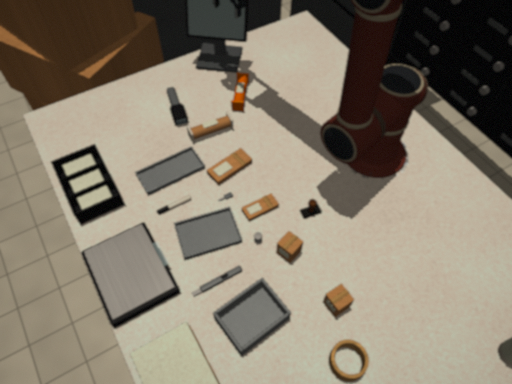

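View pics/wrist0.png

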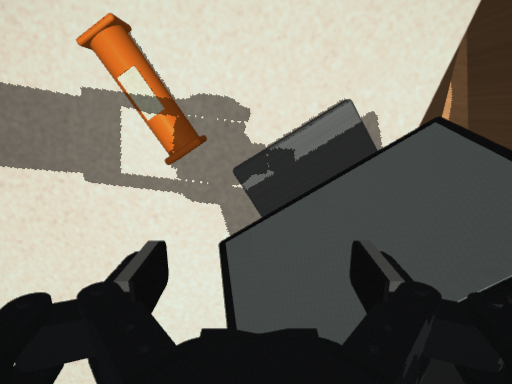

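Run:
```python
import cv2,numpy as np
im=cv2.imread("pics/top0.png")
def crop(n,c0,r0,w,h,s,name):
    c=im[r0:r0+h,c0:c0+w]; c=cv2.resize(c,None,fx=s,fy=s,interpolation=cv2.INTER_CUBIC)
    for k in range(0,w,10):
        cv2.line(c,(k*s,0),(k*s,6),(0,0,255),1); cv2.putText(c,str(c0+k),(k*s,18),0,.35,(0,0,255),1)
    for k in range(0,h,10):
        cv2.line(c,(0,k*s),(6,k*s),(0,0,255),1); cv2.putText(c,str(r0+k),(8,k*s+4),0,.35,(0,0,255),1)
    cv2.imwrite(name,c)
crop(im,110,100,100,110,5,"pics/c1.png")
crop(im,215,100,100,115,5,"pics/c2.png")
crop(im,280,105,125,115,5,"pics/c3.png")
```

```text
(no output)
```

View pics/c1.png

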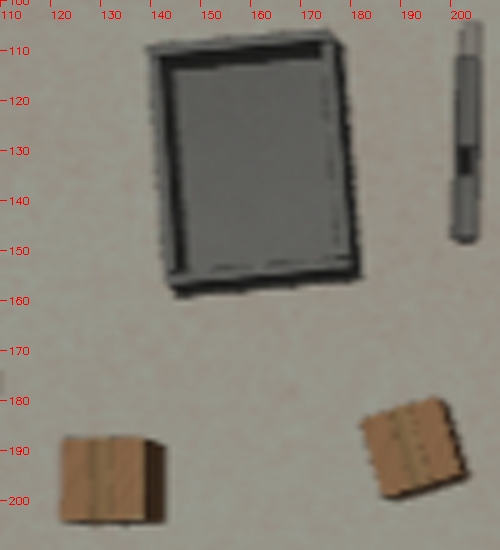

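View pics/c2.png

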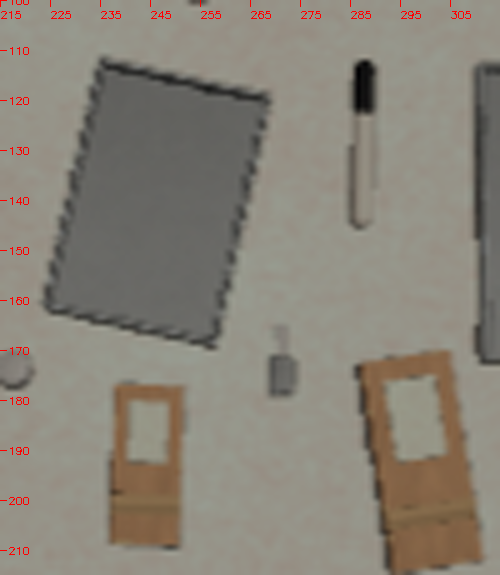

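View pics/c3.png

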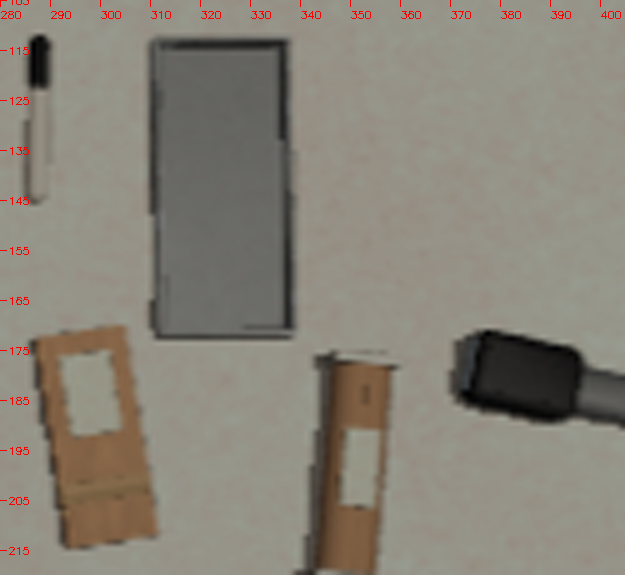

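```bash
cat > h.py <<'E'
import numpy as np, cv2
from scipy.spatial.transform import Rotation as Ro
from scipy.optimize import least_squares
def proj(im,X):
    X=np.atleast_2d(X); c=X@im["R"].T+im["t"]; p=c@im["intrinsics"].T
    return p[:,:2]/p[:,2:]
def ray(im,uv,z):
    uv=np.atleast_2d(uv); K=im["intrinsics"]; d=np.c_[uv,np.ones(len(uv))]@np.linalg.inv(K).T@im["R"]
    C=-im["R"].T@im["t"]; s=(z-C[2])/d[:,2]; return C+d*s[:,None]
def fit(im,uv,L,W,z):
    "uv: 4 corners in order round; first edge (0-1) is along width W. returns x,y,yaw(deg, of long axis)"
    P=ray(im,uv,z)[:,:2]
    m=np.array([[ L/2, W/2],[L/2,-W/2],[-L/2,-W/2],[-L/2,W/2]])
    def f(p):
        c,s=np.cos(p[2]),np.sin(p[2]); return ((m@np.array([[c,s],[-s,c]])+p[:2])-P).ravel()
    d=P[0]+P[1]-P[2]-P[3]
    r=least_squares(f,[*P.mean(0),np.arctan2(d[1],d[0])])
    return r.x, np.abs(r.fun).max()
def box(pose,L,W,z):
    m=np.array([[ L/2, W/2],[L/2,-W/2],[-L/2,-W/2],[-L/2,W/2]]);c,s=np.cos(pose[2]),np.sin(pose[2])
    return np.c_[m@np.array([[c,s],[-s,c]])+pose[:2],np.full(4,z)]
def go(x,y,z,jaw=None):
    "print tool-frame shift/turn for TCP target with jaw (tool z) along world yaw angle jaw (deg, mod 180)"
    from station import ctrl
    o=ctrl.get_obs(); R=Ro.from_rotvec(o["tool_rot"]).as_matrix(); p=o["tool_pos"]
    s=R.T@(np.array([x,y,z])-p)
    a=np.degrees(np.arctan2(R[1,2],R[0,2]))
    t=0
    if jaw is not None:
        d=(jaw-a+90)%180-90; t=-np.radians(d)  # tool x down
    print("t",round(o["t"],2),"tcp",p.round(4),"xdir",R[:,0].round(3),"jaw",round(a,1),"open",round(o["opening"],4),"q6",round(o["q"][5],2))
    print("shift",s.round(4),"turn",round(t,4),"F",o["contact_force"].round(1))
E
python3 - <<'E'
from h import *
from station import imaging
im=imaging.get_image("top")
print("cam",-im["R"].T@im["t"])
img=im["color"][:,:,::-1].copy()
def C(c0,r0,pts): return (np.array(pts)+.5)/5-.5+[c0,r0]
# order: far-x end (top), left then right, then bottom right, bottom left
obs={
"carton1":(C(110,100,[(62,437),(146,438),(145,522),(62,522)]),.052,.052,.062),
"carton2":(C(110,100,[(360,421),(440,398),(466,476),(385,499)]),.052,.052,.062),
"bin":(C(110,100,[(148,45),(337,31),(358,268),(168,288)]),.158,.120,.050),
"wide":(C(215,100,[(100,60),(270,95),(215,347),(43,310)]),.172,.118,.018),
"large":(C(215,100,[(360,362),(450,351),(482,562),(392,573)]),.140,.060,.022),
"small":(C(215,100,[(117,384),(184,387),(180,547),(110,543)]),.105,.046,.018),
"long":(C(280,105,[(151,40),(288,40),(293,335),(156,337)]),.200,.092,.018),
}
big=cv2.resize(img,None,fx=4,fy=4,interpolation=cv2.INTER_CUBIC)
for k,(uv,L,W,z) in obs.items():
    p,e=fit(im,uv,L,W,z); P=ray(im,uv,z)[:,:2]
    print(k,p[:2].round(4),np.degrees(p[2]).round(1),"maxerr",e.round(4),"r",np.hypot(*p[:2]).round(3),np.linalg.norm(P-np.roll(P,-1,0),axis=1).round(3))
    for zz,col in ((z,(0,255,0)),(0,(255,0,0))):
        q=proj(im,box(p,L,W,zz)); cv2.polylines(big,[((q+.5)*4-.5).round().astype(int)],True,col,1)
cv2.imwrite("pics/ov.png",big[95*4:225*4,110*4:300*4]); cv2.imwrite("pics/ov2.png",big[95*4:235*4,270*4:460*4])
E
```

```text
cam [ 0.33384324 -0.03109844  1.40627387]
carton1 [0.4146 0.354 ] 1.4 maxerr 0.001 r 0.545 [0.053 0.053 0.052 0.053]
carton2 [0.4376 0.1613] 18.4 maxerr 0.0011 r 0.466 [0.052 0.052 0.053 0.052]
bin [0.6242 0.2711] 6.7 maxerr 0.0015 r 0.68 [0.122 0.156 0.121 0.159]
wide [ 0.6066 -0.0045] -11.2 maxerr 0.0015 r 0.607 [0.115 0.172 0.115 0.171]
large [ 0.4381 -0.1794] 8.9 maxerr 0.0011 r 0.473 [0.059 0.139 0.059 0.139]
small [ 0.4331 -0.0016] -1.0 maxerr 0.0013 r 0.433 [0.044 0.105 0.045 0.104]
long [ 0.605  -0.2619] 1.2 maxerr 0.0015 r 0.659 [0.091 0.197 0.09  0.199]
```

View pics/ov.png

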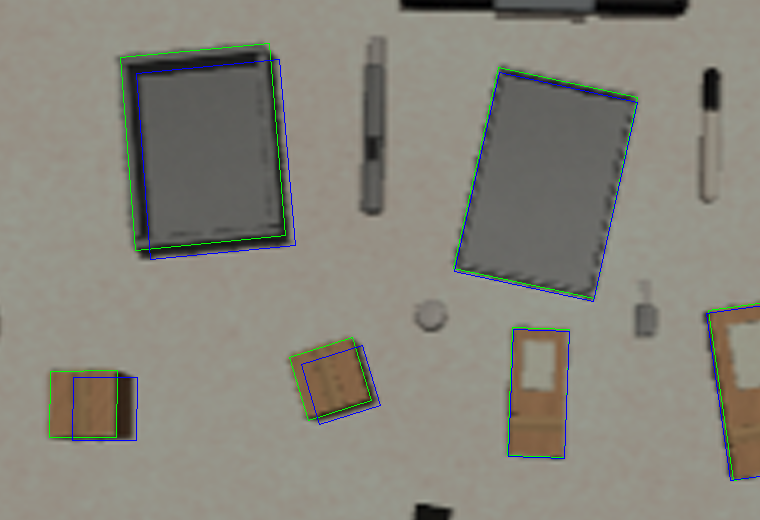

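View pics/ov2.png

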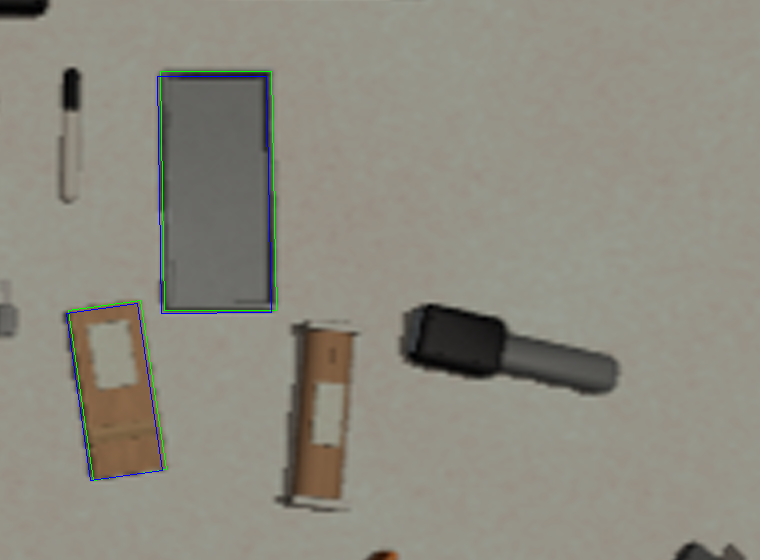

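Run:
```python
from h import *
from station import imaging
im=imaging.get_image("top")
uv=np.array([(329,333),(318,500)])/4+[270,95]
P=ray(im,uv,.030);print(P, np.linalg.norm(P[0]-P[1]))
d=P[0]-P[1]; tube=[*P.mean(0)[:2],np.arctan2(d[1],d[0])]; print(tube,np.degrees(tube[2]))
sc=imaging.get_image("scene")
S={"c1":((.4146,.354,np.radians(1.4)),.052,.052,.062),"c2":((.4376,.1613,np.radians(18.4)),.052,.052,.062),"bin":((.6242,.2711,np.radians(6.7)),.158,.12,.05),
"wide":((.6066,-.0045,np.radians(-11.2)),.172,.118,.018),"large":((.4381,-.1794,np.radians(8.9)),.14,.06,.022),"small":((.4331,-.0016,np.radians(-1.)),.105,.046,.018),
"long":((.605,-.2619,np.radians(1.2)),.2,.092,.018),"tube":(tube,.15,.046,.046)}
for im,n,(c0,r0,w,h) in ((sc,"s",(120,95,250,260)),(im,"t",(300,150,90,90))):
    f=3 if n=="s" else 6
    big=cv2.resize(im["color"][:,:,::-1],None,fx=f,fy=f,interpolation=cv2.INTER_CUBIC)
    for k,(p,L,W,z) in S.items():
        for zz,col in ((z,(0,255,0)),(0,(255,0,0))):
            q=proj(im,box(np.array(p),L,W,zz)); cv2.polylines(big,[((q+.5)*f-.5).round().astype(int)],True,col,1)
    cv2.imwrite(f"pics/ovs_{n}.png",big[r0*f:(r0+h)*f,c0*f:(c0+w)*f][:600] if n=="t" else big[r0*f:r0*f+590,c0*f:c0*f+750])
    if n=="s": cv2.imwrite(f"pics/ovs_s2.png",big[230*f:380*f,200*f:390*f])
```

```text
[[ 0.48505517 -0.35231005  0.03      ]
 [ 0.34955052 -0.34298565  0.03      ]] 0.13582508162598161
[np.float64(0.417302845802926), np.float64(-0.34764785171556756), np.float64(-0.06870407996551162)] -3.9364538173531303
```

View pics/ovs_s.png

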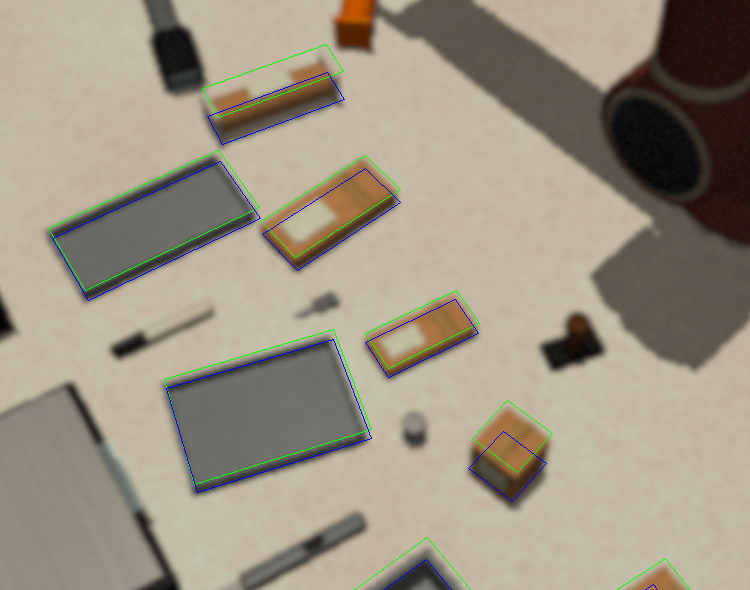

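View pics/ovs_s2.png

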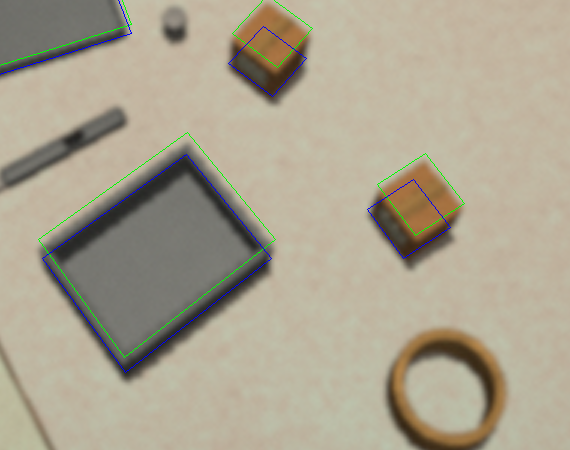

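View pics/ovs_t.png

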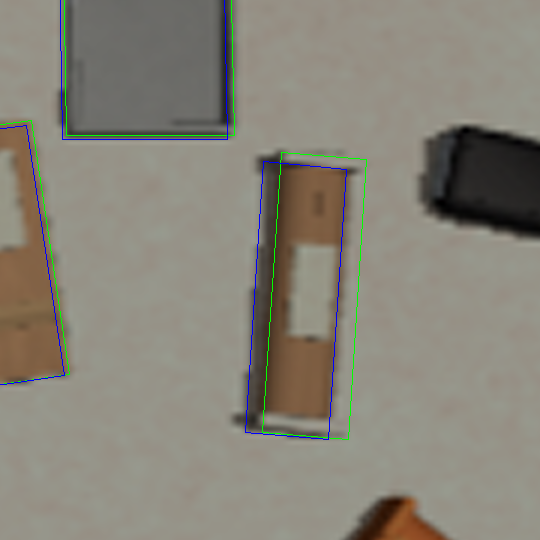

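Run:
```python
from h import *
go(.417,-.345,.26,86)
```

```text
t 0.3 tcp [ 0.2147 -0.5867  0.2309] xdir [-0.     0.001 -1.   ] jaw -69.9 open 0.0853 q6 -0.12
shift [-0.029   0.273  -0.1575] turn 0.4206 F [-0.4  0.2 -0.3]
```

```bash
python3 -m jog '[[[-0.09,0,0,0,-1],[-0.09,0,0,0,-1],[-0.09,0.273,-0.157,0.42,-1],[-0.09,0.273,-0.157,0.42,-1],[-0.09,0.273,-0.157,0.42,-1],[-0.09,0.273,-0.157,0.42,-1],[-0.09,0.273,-0.157,0.42,-1],[-0.09,0.273,-0.157,0.42,-1],[-0.09,0.273,-0.157,0.42,-1],[-0.05,0.273,-0.157,0.42,-1],[-0.05,0.273,-0.157,0.42,-1],[-0.05,0.273,-0.157,0.42,-1]]]'
python3 - <<'E'
from h import *
from station import imaging
im=imaging.get_image("wrist"); cv2.imwrite("pics/w1.png",im["color"][:,:,::-1]); print(-im["R"].T@im["t"])
go(.417,-.345,.26,86)
E
```

```text
t: 1.5
tool_pos: [0.4164, -0.3455, 0.2802]
tool_rot: [1.261, 1.179, -1.261]
contact_force: [-0.4, -0.7, -0.2]
opening: 0.0853
[ 0.48292447 -0.35085731  0.42383322]
t 1.55 tcp [ 0.4168 -0.3462  0.2817] xdir [-0.  0. -1.] jaw -94.0 open 0.0857 q6 0.81
shift [ 0.0217  0.0001 -0.0012] turn -0.0005 F [-1.  -0.2 -0. ]
```

View pics/w1.png

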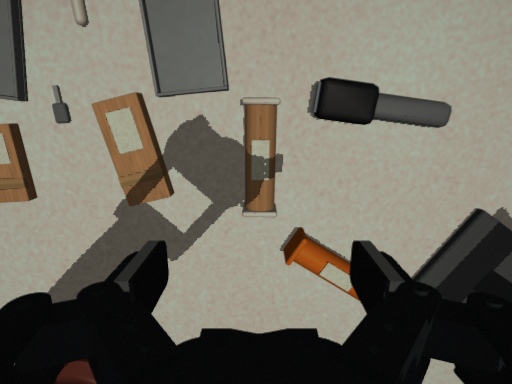

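Run:
```python
from h import *
from station import imaging
im=imaging.get_image("wrist"); cv2.imwrite("pics/w1b.png",cv2.resize(im["color"][85:230,80:300,::-1],None,fx=3.6,fy=3.6,interpolation=cv2.INTER_CUBIC))
P=ray(im,[(241,98),(281,98),(276,216),(242,216)],.046); print(P.round(4), np.linalg.norm(P-np.roll(P,-1,0),axis=1).round(4), P.mean(0))
```

```text
[[ 0.4986 -0.3312  0.046 ]
 [ 0.4953 -0.3785  0.046 ]
 [ 0.3478 -0.3645  0.046 ]
 [ 0.3509 -0.3199  0.046 ]] [0.0475 0.1481 0.0447 0.1481] [ 0.42312806 -0.34851195  0.046     ]
```

View pics/w1b.png

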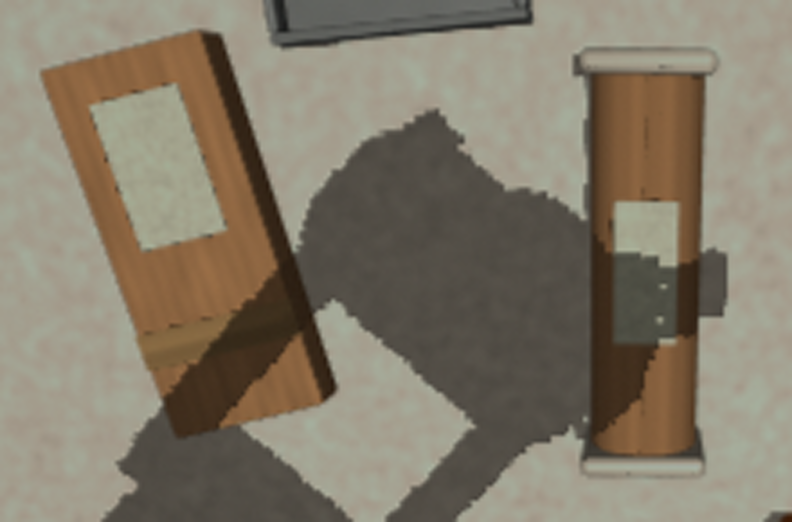

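Run:
```python
from h import *
from station import imaging
im=imaging.get_image("wrist")
uv=np.array([(40,72),(204,30),(325,403),(178,437)])/3.6+[80,85]
p,e=fit(im,uv,.14,.06,.022); print("large",p,np.degrees(p[2]),e)
go(.421,-.348,.010,85.1)
```

```text
large [ 0.44132354 -0.18148881  0.16735488] 9.588728229222104 0.0005734835251822723
t 1.65 tcp [ 0.4172 -0.3467  0.283 ] xdir [ 0.002 -0.001 -1.   ] jaw -94.0 open 0.0857 q6 0.81
shift [0.273  0.0034 0.0007] turn 0.015 F [-0.5  0.2 -0.2]
```

```bash
python3 -m jog '[[[0.05,0.003,0.001,0.015,-1],[0.10,0.003,0.001,0.015,-1],[0.15,0.003,0.001,0.015,-1],[0.20,0.003,0.001,0.015,-1],[0.23,0.003,0.001,0.015,-1],[0.25,0.003,0.001,0.015,-1],[0.26,0.003,0.001,0.015,-1],[0.27,0.003,0.001,0.015,-1],[0.273,0.003,0.001,0.015,-1],[0.273,0.003,0.001,0.015,-1]]]'
python3 -m jog '[[[0,0,0,0,1],[0,0,0,0,1],[0,0,0,0,1],[0,0,0,0,1],[0,0,0,0,1],[0,0,0,0,1],[0,0,0,0,1],[0,0,0,0,1],[0,0,0,0,1],[0,0,0,0,1]]]' 40
```

```text
t: 2.65
tool_pos: [0.421, -0.349, 0.0108]
tool_rot: [1.272, 1.164, -1.271]
contact_force: [0.5, -0.2, -0.0]
opening: 0.0852
t: 3.65
tool_pos: [0.4216, -0.3494, 0.0118]
tool_rot: [1.271, 1.163, -1.271]
contact_force: [-0.6, 0.6, 5.7]
opening: 0.0389
```

```bash
python3 -m jog '[[[-0.01,0,0,0,1],[-0.03,0,0,0,1],[-0.07,0,0,0,1],[-0.11,0,0,0,1],[-0.15,0,0,0,1],[-0.15,0,0,0,1],[-0.15,0,0,0,1]]]'
python3 - <<'E'
from h import *
from station import imaging
im=imaging.get_image("wrist"); cv2.imwrite("pics/w2.png",im["color"][:,:,::-1])
go(.605,-.262,.17,91.2)
E
```

```text
t: 4.35
tool_pos: [0.4213, -0.3492, 0.1629]
tool_rot: [1.271, 1.16, -1.27]
contact_force: [-0.7, -0.6, -2.9]
opening: 0.0385
t 4.4 tcp [ 0.4205 -0.3484  0.161 ] xdir [ 0.002 -0.002 -1.   ] jaw -94.9 open 0.0383 q6 0.83
shift [-0.0088  0.1764 -0.1019] turn -0.1066 F [-0.5  0.1 -1.7]
```

View pics/w2.png

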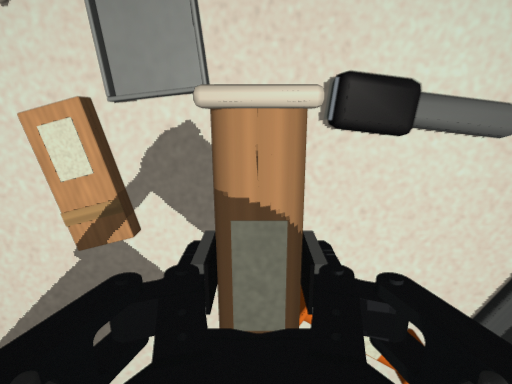

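```bash
python3 -m jog '[[[0,0.176,-0.102,-0.107,1],[0,0.176,-0.102,-0.107,1],[0,0.176,-0.102,-0.107,1],[0,0.176,-0.102,-0.107,1],[0,0.176,-0.102,-0.107,1],[0,0.176,-0.102,-0.107,1],[0,0.176,-0.102,-0.107,1],[0,0.176,-0.102,-0.107,1]]]'
python3 - <<'E'
from h import *
from station import imaging
im=imaging.get_image("wrist"); im2=imaging.get_image("top")
p=np.array([.605,-.2619,np.radians(1.2)]); c=im["color"][:,:,::-1].copy()
q=proj(im,box(p,.2,.092,.018)); cv2.polylines(c,[q.round().astype(int)],True,(0,255,0),1)
cv2.imwrite("pics/w3.png",c)
go(.605,-.262,.016,91.2)
E
```

```text
t: 5.2
tool_pos: [0.6031, -0.2624, 0.1602]
tool_rot: [1.194, 1.217, -1.195]
contact_force: [-0.5, -1.1, -1.2]
opening: 0.0387
t 5.3 tcp [ 0.6035 -0.2626  0.1611] xdir [ 0.002 -0.002 -1.   ] jaw -88.9 open 0.0388 q6 1.03
shift [ 0.1451  0.0012 -0.0008] turn -0.0012 F [-0.2 -0.  -0.6]
```

View pics/w3.png

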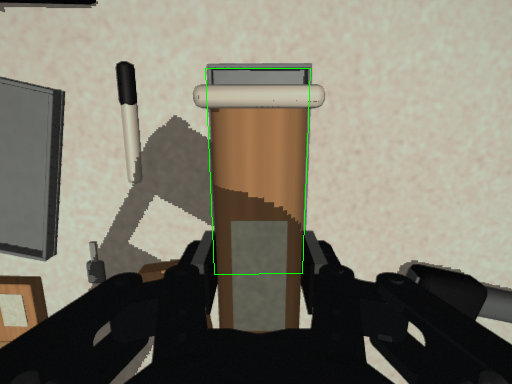

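```bash
python3 -m jog '[[[0.05,0.004,0,0,1],[0.09,0.004,0,0,1],[0.12,0.004,0,0,1],[0.135,0.004,0,0,1],[0.14,0.004,0,0,1],[0.144,0.004,0,0,1],[0.145,0.004,0,0,1],[0.145,0.004,0,0,1]]]'
```

```text
t: 6.1
tool_pos: [0.609, -0.2635, 0.018]
tool_rot: [1.194, 1.212, -1.193]
contact_force: [0.9, 0.7, -2.4]
opening: 0.0388
```

```bash
python3 -m jog '[[[0,0,0,0,-0.18],[0,0,0,0,-0.18],[0,0,0,0,-0.18],[0,0,0,0,-0.18],[-0.01,0,0,0,-0.18],[-0.03,0,0,0,-0.18],[-0.06,0,0,0,-0.3],[-0.10,0,0,0,-1],[-0.15,0,0,0,-1],[-0.2,0,0,0,-1],[-0.2,0,0,0,-1],[-0.2,0,0,0,-1]]]'
python3 - <<'E'
from h import *
from station import imaging
im=imaging.get_image("wrist"); cv2.imwrite("pics/w4.png",im["color"][:,:,::-1])
go(.441,-.1815,.25,99.6)
E
```

```text
t: 7.3
tool_pos: [0.6091, -0.2634, 0.2216]
tool_rot: [1.194, 1.207, -1.191]
contact_force: [-0.1, 0.6, -1.5]
opening: 0.0854
t 7.35 tcp [ 0.608  -0.2628  0.2187] xdir [ 0.005 -0.004 -1.   ] jaw -88.9 open 0.0853 q6 1.03
shift [-0.0326 -0.1652 -0.0844] turn -0.1479 F [ 0.   0.  -1.1]
```

View pics/w4.png

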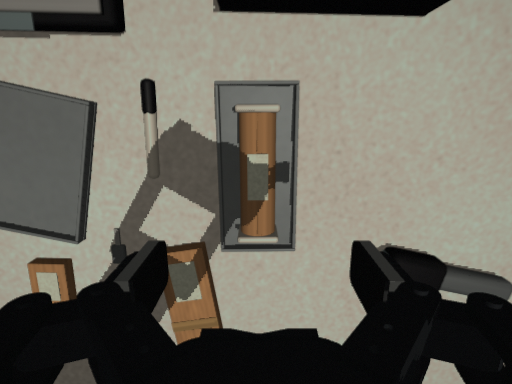

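```bash
python3 -m jog '[[[0,-0.165,-0.084,-0.148,-1],[0,-0.165,-0.084,-0.148,-1],[0,-0.165,-0.084,-0.148,-1],[0,-0.165,-0.084,-0.148,-1],[0.05,-0.165,-0.084,-0.148,-1],[0.1,-0.165,-0.084,-0.148,-1],[0.12,-0.165,-0.084,-0.148,-1],[0.12,-0.165,-0.084,-0.148,-1],[0.12,-0.165,-0.084,-0.148,-1]]]'
python3 - <<'E'
from h import *
from station import imaging
im=imaging.get_image("wrist"); cv2.imwrite("pics/w5.png",im["color"][:,:,::-1])
go(.441,-.1815,.006,99.6)
E
```

```text
t: 8.25
tool_pos: [0.4414, -0.1821, 0.0966]
tool_rot: [1.084, 1.279, -1.084]
contact_force: [-0.2, 0.3, 0.4]
opening: 0.0854
t 8.3 tcp [ 0.4425 -0.1828  0.0981] xdir [ 0.006 -0.004 -1.   ] jaw -80.4 open 0.0855 q6 0.86
shift [ 0.0921 -0.0017 -0.002 ] turn 0.0002 F [ 0.2 -1.1  0.4]
```

View pics/w5.png

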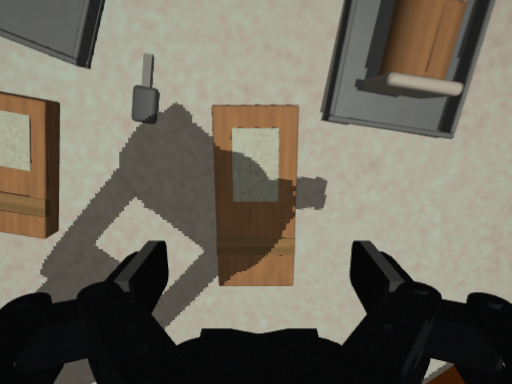

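Run:
```python
from h import *
from station import imaging
im=imaging.get_image("wrist")
p,e=fit(im,[(211,105),(298.5,105),(294,286),(218,286)],.14,.06,.022); print(p,np.degrees(p[2]),e)
go(p[0],p[1],.006,90+np.degrees(p[2]))
```

```text
[ 0.4418991  -0.18113197  0.1710998 ] 9.803296482574206 0.0010340821651871612
t 8.35 tcp [ 0.443  -0.1831  0.0989] xdir [ 0.007 -0.005 -1.   ] jaw -80.4 open 0.0852 q6 0.86
shift [ 0.0929 -0.0014 -0.0027] turn -0.0033 F [-0.   0.1  0.7]
```

```bash
python3 -m jog '[[[0.05,-0.001,-0.002,-0.003,-1],[0.075,-0.001,-0.002,-0.003,-1],[0.085,-0.001,-0.002,-0.003,-1],[0.09,-0.001,-0.002,-0.003,-1],[0.092,-0.001,-0.002,-0.003,-1],[0.092,-0.001,-0.002,-0.003,-1]]]'
python3 -m jog '[[[0,0,0,0,1],[0,0,0,0,1],[0,0,0,0,1],[0,0,0,0,1],[0,0,0,0,1],[0,0,0,0,1],[0,0,0,0,1],[0,0,0,0,1]]]' 50
python3 -m jog '[[[-0.01,0,0,0,1],[-0.03,0,0,0,1],[-0.07,0,0,0,1],[-0.11,0,0,0,1],[-0.15,0,0,0,1],[-0.15,0,0,0,1],[-0.15,0,0,0,1]]]'
python3 - <<'E'
from h import *
from station import imaging
im=imaging.get_image("wrist"); cv2.imwrite("pics/w6.png",im["color"][:,:,::-1])
go(.6095,-.006,.16,78.8)
E
```

```text
t: 8.95
tool_pos: [0.4437, -0.1825, 0.0085]
tool_rot: [1.082, 1.273, -1.08]
contact_force: [-0.7, 0.8, -0.3]
opening: 0.0854
t: 9.75
tool_pos: [0.4449, -0.1829, 0.0103]
tool_rot: [1.082, 1.271, -1.079]
contact_force: [-2.0, 2.1, 6.3]
opening: 0.0583
t: 10.45
tool_pos: [0.4432, -0.182, 0.1611]
tool_rot: [1.082, 1.269, -1.078]
contact_force: [-0.1, -1.0, -4.8]
opening: 0.0581
t 10.5 tcp [ 0.4422 -0.1813  0.1591] xdir [ 0.01  -0.006 -1.   ] jaw -80.2 open 0.0582 q6 0.86
shift [-0.0003  0.1947 -0.1444] turn 0.366 F [-0.5 -0.2 -4.1]
```

View pics/w6.png

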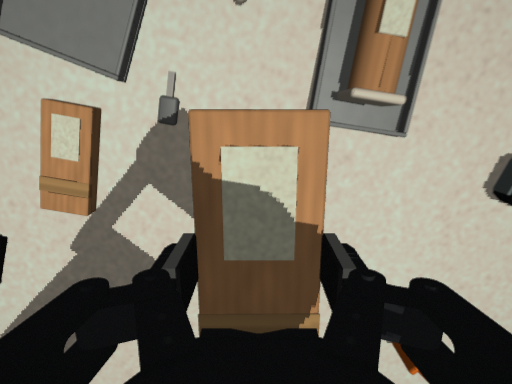

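```bash
python3 -m jog '[[[0,0.195,-0.144,0.366,1],[0,0.195,-0.144,0.366,1],[0,0.195,-0.144,0.366,1],[0,0.195,-0.144,0.366,1],[0,0.195,-0.144,0.366,1],[0,0.195,-0.144,0.366,1],[0,0.195,-0.144,0.366,1],[0,0.195,-0.144,0.366,1],[0,0.195,-0.144,0.366,1]]]'
python3 - <<'E'
from h import *
from station import imaging
im=imaging.get_image("wrist")
p=np.array([.6095,-.006,np.radians(-11.2)]); c=im["color"][:,:,::-1].copy()
q=proj(im,box(p,.172,.118,.018)); cv2.polylines(c,[q.round().astype(int)],True,(0,255,0),1)
cv2.imwrite("pics/w7.png",c)
go(.6095,-.006,.016,78.8)
E
```

```text
t: 11.4
tool_pos: [0.6086, -0.0073, 0.1585]
tool_rot: [1.353, 1.099, -1.349]
contact_force: [-0.7, 0.4, -3.7]
opening: 0.0582
t 11.45 tcp [ 0.6088 -0.0073  0.159 ] xdir [ 0.009 -0.006 -1.   ] jaw -101.3 open 0.0582 q6 1.64
shift [ 0.143  -0.001  -0.0021] turn -0.0016 F [ 0.   0.3 -3.7]
```

View pics/w7.png

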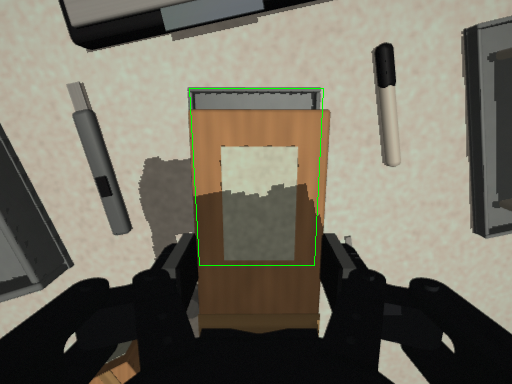

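```bash
python3 -m jog '[[[0.05,0.001,-0.002,0,1],[0.09,0.001,-0.002,0,1],[0.12,0.001,-0.002,0,1],[0.132,0.001,-0.002,0,1],[0.138,0.001,-0.002,0,1],[0.141,0.001,-0.002,0,1],[0.144,0.001,-0.002,0,1],[0.144,0.001,-0.002,0,1]]]'
```

```text
t: 12.25
tool_pos: [0.6126, -0.0067, 0.0165]
tool_rot: [1.354, 1.096, -1.346]
contact_force: [0.2, 0.0, -4.2]
opening: 0.0581
```

```bash
python3 -m jog '[[[0,0,0,0,-0.6],[0,0,0,0,-0.6],[0,0,0,0,-0.6],[0,0,0,0,-0.6],[-0.01,0,0,0,-0.6],[-0.03,0,0,0,-0.6],[-0.06,0,0,0,-0.6],[-0.10,0,0,0,-1],[-0.15,0,0,0,-1],[-0.2,0,0,0,-1],[-0.2,0,0,0,-1],[-0.2,0,0,0,-1]]]'
python3 - <<'E'
from h import *
from station import imaging
im=imaging.get_image("wrist"); cv2.imwrite("pics/w8.png",im["color"][:,:,::-1])
go(.436,-.003,.10,89)
E
```

```text
t: 13.45
tool_pos: [0.6115, -0.0055, 0.2199]
tool_rot: [1.357, 1.092, -1.342]
contact_force: [-0.9, 0.6, -0.9]
opening: 0.0856
t 13.5 tcp [ 0.6103 -0.0053  0.2172] xdir [ 0.012 -0.007 -1.   ] jaw -101.3 open 0.0855 q6 1.64
shift [ 0.115  -0.173   0.0314] turn -0.1796 F [-0.   0.4 -0.7]
```

View pics/w8.png

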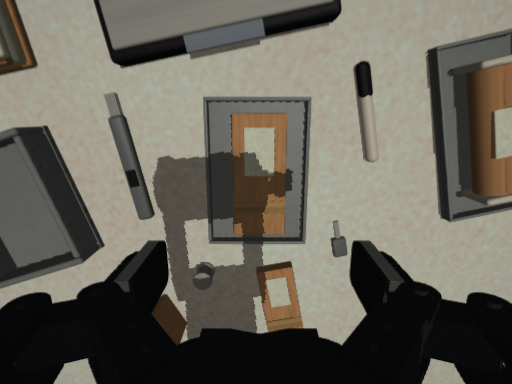

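Run:
```python
from h import *
im=cv2.imread("pics/w8.png"); cv2.imwrite("pics/w8c.png",cv2.resize(im[85:250,190:320],None,fx=3.6,fy=3.6,interpolation=cv2.INTER_CUBIC))
```

```text
(no output)
```

View pics/w8c.png

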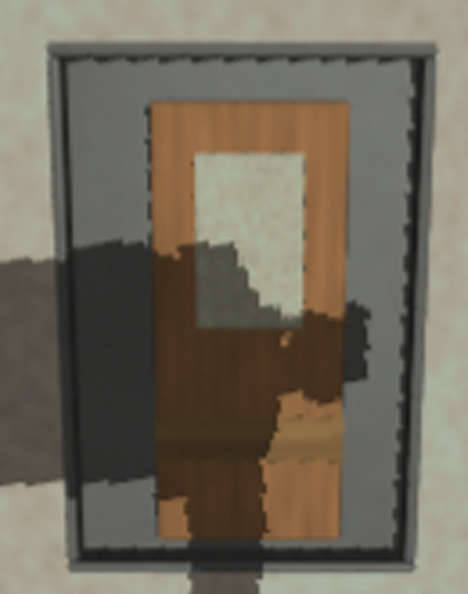

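Run:
```python
from h import *
from station import imaging
im=imaging.get_image("wrist")
f=lambda pts:(np.array(pts)+.5)/3.6-.5+[190,85]
L,e=fit(im,f([(150,102),(349,102),(341,539),(157,540)]),.14,.06,.026); print("large",L,np.degrees(L[2]),e)
T,e=fit(im,f([(48,44),(436,46),(413,570),(69,570)]),.172,.118,.018); print("tray",T,np.degrees(T[2]),e)
c,s=np.cos(T[2]),np.sin(T[2]); print(np.array([[c,s],[-s,c]])@(L-T)[:2])
go(.436,-.003,.10,89)
```

```text
large [ 0.60736418 -0.0061249  -0.19723747] -11.300874332465733 0.0010099848427072011
tray [ 0.60894089 -0.00399741 -0.20018886] -11.469977041374085 0.0017844654665701842
[-0.00112215 -0.00239854]
t 13.55 tcp [ 0.6096 -0.0052  0.2155] xdir [ 0.01  -0.006 -1.   ] jaw -101.3 open 0.0857 q6 1.64
shift [ 0.1138 -0.1719  0.0313] turn -0.1796 F [ 0.2  0.5 -0.8]
```

Large mailer sits within about 3 mm of the tray centre. Now the small one.

```bash
python3 -m jog '[[[0,-0.172,0.031,-0.18,-1],[0,-0.172,0.031,-0.18,-1],[0,-0.172,0.031,-0.18,-1],[0,-0.172,0.031,-0.18,-1],[0.05,-0.172,0.031,-0.18,-1],[0.1,-0.172,0.031,-0.18,-1],[0.115,-0.172,0.031,-0.18,-1],[0.115,-0.172,0.031,-0.18,-1],[0.115,-0.172,0.031,-0.18,-1]]]'
python3 - <<'E'
from h import *
from station import imaging
im=imaging.get_image("wrist"); cv2.imwrite("pics/w9.png",im["color"][:,:,::-1])
go(.436,-.003,.006,89)
E
```

```text
t: 14.45
tool_pos: [0.4354, -0.0026, 0.0981]
tool_rot: [1.221, 1.191, -1.219]
contact_force: [-0.4, -0.7, 0.2]
opening: 0.0855
t 14.5 tcp [ 0.4365 -0.0028  0.0994] xdir [ 0.01  -0.007 -1.   ] jaw -91.0 open 0.0854 q6 1.42
shift [ 0.0934 -0.0014 -0.0004] turn 0.0003 F [0.9 0.7 0.2]
```

View pics/w9.png

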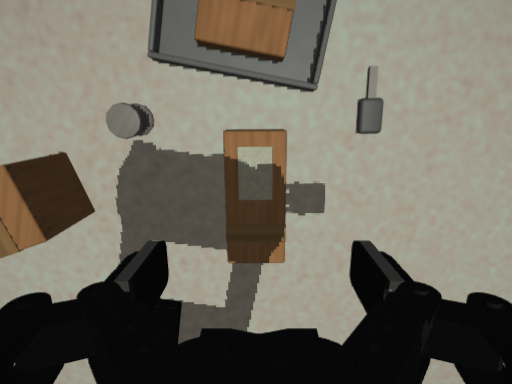

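Run:
```python
from h import *
from station import imaging
im=imaging.get_image("wrist")
p,e=fit(im,[(223.5,129.5),(286,130),(284,263),(228,263)],.105,.046,.018); print(p,np.degrees(p[2]),e)
go(p[0],p[1],.006,90+np.degrees(p[2]))
```

```text
[ 0.43710582 -0.00115115 -0.01237792] -0.7092025416521517 0.000850137491226588
t 14.55 tcp [ 0.437  -0.0029  0.1002] xdir [ 0.012 -0.007 -1.   ] jaw -91.0 open 0.0857 q6 1.42
shift [ 0.0942 -0.0011 -0.0024] turn -0.0048 F [-0.3 -0.  -0.2]
```

```bash
python3 -m jog '[[[0.05,-0.001,-0.002,-0.005,-1],[0.075,-0.001,-0.002,-0.005,-1],[0.085,-0.001,-0.002,-0.005,-1],[0.09,-0.001,-0.002,-0.005,-1],[0.094,-0.001,-0.002,-0.005,-1],[0.095,-0.001,-0.002,-0.005,-1]]]'
python3 -m jog '[[[0,0,0,0,1],[0,0,0,0,1],[0,0,0,0,1],[0,0,0,0,1],[0,0,0,0,1],[0,0,0,0,1],[0,0,0,0,1],[0,0,0,0,1],[0,0,0,0,1]]]' 40
python3 -m jog '[[[-0.01,0,0,0,1],[-0.03,0,0,0,1],[-0.07,0,0,0,1],[-0.11,0,0,0,1],[-0.15,0,0,0,1],[-0.15,0,0,0,1],[-0.15,0,0,0,1]]]'
python3 - <<'E'
from h import *
from station import imaging
im=imaging.get_image("wrist"); cv2.imwrite("pics/w10.png",im["color"][:,:,::-1])
go(.6074,-.0061,.16,78.7)
E
```

```text
t: 15.15
tool_pos: [0.4385, -0.0017, 0.0064]
tool_rot: [1.22, 1.188, -1.211]
contact_force: [-0.3, 0.1, -0.0]
opening: 0.0852
t: 16.05
tool_pos: [0.4394, -0.0018, 0.0075]
tool_rot: [1.22, 1.186, -1.21]
contact_force: [-1.4, 0.2, 4.9]
opening: 0.0451
t: 16.75
tool_pos: [0.4373, -0.0008, 0.1585]
tool_rot: [1.221, 1.184, -1.208]
contact_force: [-0.2, -0.1, -1.8]
opening: 0.0447
t 16.8 tcp [ 0.4363 -0.0006  0.1567] xdir [ 0.015 -0.007 -1.   ] jaw -90.7 open 0.0445 q6 1.41
shift [-0.0008  0.1712  0.0035] turn 0.1851 F [-0.8  0.6 -2.5]
```

View pics/w10.png

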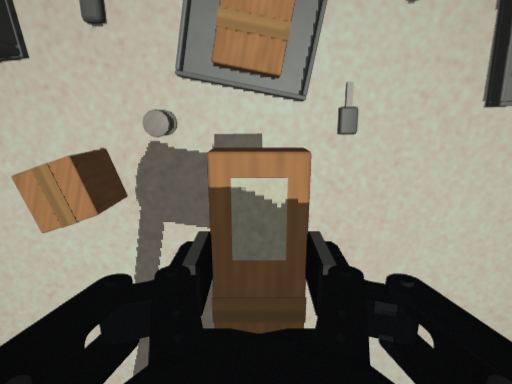

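```bash
python3 -m jog '[[[0,0.173,0.004,0.185,1],[0,0.173,0.004,0.185,1],[0,0.173,0.004,0.185,1],[0,0.173,0.004,0.185,1],[0,0.173,0.004,0.185,1],[0,0.173,0.004,0.185,1],[0,0.173,0.004,0.185,1]]]'
python3 - <<'E'
from h import *
from station import imaging
im=imaging.get_image("wrist"); cv2.imwrite("pics/w11.png",im["color"][:,:,::-1])
go(.6094,-.0065,.035,78.7)
E
```

```text
t: 17.5
tool_pos: [0.6074, -0.0065, 0.1574]
tool_rot: [1.354, 1.097, -1.346]
contact_force: [-0.5, -0.2, -2.4]
opening: 0.0448
t 17.55 tcp [ 0.6076 -0.0065  0.158 ] xdir [ 0.012 -0.007 -1.   ] jaw -101.3 open 0.0449 q6 1.64
shift [ 1.231e-01  1.000e-04 -9.000e-04] turn 0.0 F [ 0.3  0.2 -1.2]
```

View pics/w11.png

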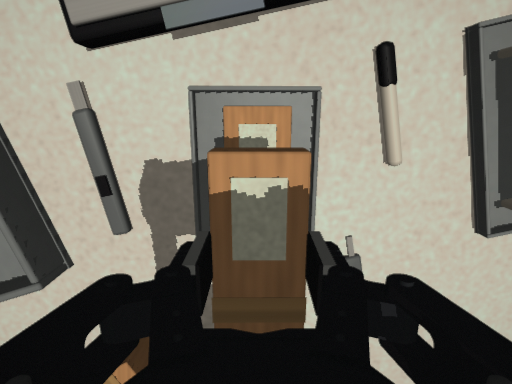

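```bash
python3 -m jog '[[[0.05,0,-0.001,0,1],[0.09,0,-0.001,0,1],[0.105,0,-0.001,0,1],[0.113,0,-0.001,0,1],[0.118,0,-0.001,0,1],[0.121,0,-0.001,0,1],[0.123,0,-0.001,0,1],[0.123,0,-0.001,0,1]]]'
```

```text
t: 18.35
tool_pos: [0.6101, -0.0065, 0.0362]
tool_rot: [1.355, 1.094, -1.344]
contact_force: [0.8, 0.9, -1.7]
opening: 0.0449
```

```bash
python3 -m jog '[[[0,0,0,0,-0.4],[0,0,0,0,-0.4],[0,0,0,0,-0.4],[0,0,0,0,-0.4],[-0.01,0,0,0,-0.4],[-0.03,0,0,0,-0.4],[-0.06,0,0,0,-0.6],[-0.10,0,0,0,-1],[-0.15,0,0,0,-1],[-0.18,0,0,0,-1],[-0.18,0,0,0,-1],[-0.18,0,0,0,-1]]]'
python3 - <<'E'
from h import *
from station import imaging
im=imaging.get_image("wrist"); cv2.imwrite("pics/w12.png",cv2.resize(im["color"][80:260,180:340,::-1],None,fx=3.3,fy=3.3,interpolation=cv2.INTER_CUBIC))
go(.441,.160,.22,108.4)
E
```

```text
t: 19.55
tool_pos: [0.608, -0.0052, 0.2178]
tool_rot: [1.357, 1.092, -1.342]
contact_force: [-0.4, -1.2, -0.6]
opening: 0.0849
t 19.6 tcp [ 0.6071 -0.0051  0.2157] xdir [ 0.013 -0.007 -1.   ] jaw -101.3 open 0.0853 q6 1.64
shift [-0.0076 -0.1951 -0.1294] turn -0.5182 F [ 0.6  0.1 -0.4]
```

View pics/w12.png

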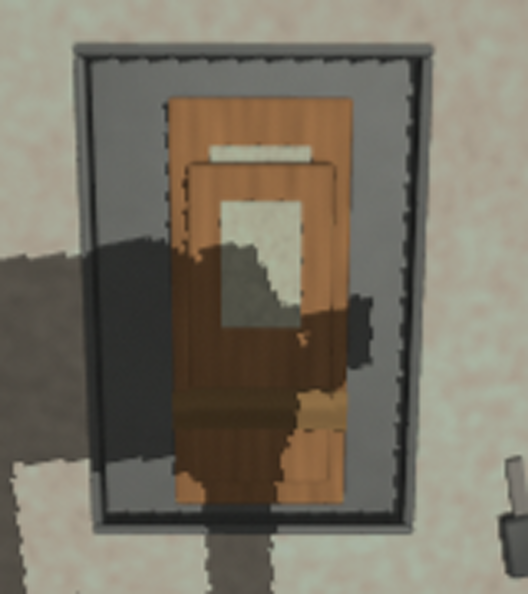

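Run:
```python
from h import *
from station import imaging
im=imaging.get_image("wrist")
f=lambda pts:(np.array(pts)+.5)/3.3-.5+[180,80]
L,e=fit(im,f([(167,98),(352,98),(344,503),(176,503)]),.14,.06,.026); print("large",L,np.degrees(L[2]),e)
S,e=fit(im,f([(188,163),(333,163),(328,484),(190,484)]),.105,.046,.044); print("small",S,np.degrees(S[2]),e, np.hypot(*(S-L)[:2]))
cv2.imwrite("pics/w12f.png",im["color"][:,:,::-1])
```

```text
large [ 0.60800768 -0.00613899 -0.19606832] -11.233887298998258 0.0009080058828032644
small [ 0.60522762 -0.00550816 -0.20096776] -11.514604184553935 0.0006877407155294179 0.002850736882485474
```

View pics/w12f.png

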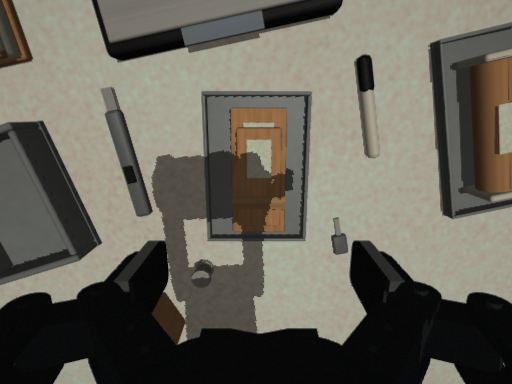

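```bash
python3 -m jog '[[[0,-0.195,-0.129,-0.518,-1],[0,-0.195,-0.129,-0.518,-1],[0,-0.195,-0.129,-0.518,-1],[0,-0.195,-0.129,-0.518,-1],[0,-0.195,-0.129,-0.518,-1],[0,-0.195,-0.129,-0.518,-1],[0,-0.195,-0.129,-0.518,-1],[0,-0.195,-0.129,-0.518,-1],[0,-0.195,-0.129,-0.518,-1]]]'
python3 - <<'E'
from h import *
from station import imaging
im=imaging.get_image("wrist"); cv2.imwrite("pics/w13.png",im["color"][:,:,::-1])
go(.441,.160,.03,108.4)
E
```

```text
t: 20.55
tool_pos: [0.4412, 0.1588, 0.211]
tool_rot: [0.969, 1.331, -0.969]
contact_force: [-0.3, 1.0, -0.1]
opening: 0.0854
t 20.6 tcp [0.4412 0.1589 0.2111] xdir [ 0.01  -0.007 -1.   ] jaw -71.7 open 0.0857 q6 1.44
shift [ 0.1811 -0.0012 -0.003 ] turn -0.0019 F [ 0.4 -0.2 -0.6]
```

View pics/w13.png

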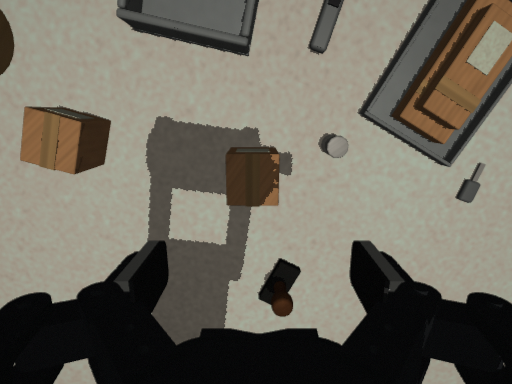

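Run:
```python
from h import *
from station import imaging
im=imaging.get_image("wrist")
cv2.imwrite("pics/w13c.png",cv2.resize(im["color"][90:220,10:300,::-1],None,fx=2.7,fy=2.7,interpolation=cv2.INTER_CUBIC))
p,e=fit(im,[(226,152),(280,153),(279,206),(227,206)],.052,.052,.062); print(p,np.degrees(p[2]),e)
go(p[0],p[1],.03,90+np.degrees(p[2]))
```

```text
[0.44154594 0.16292836 0.31144288] 17.84436230783874 0.0010839833375166363
t 20.65 tcp [0.4412 0.1589 0.2113] xdir [ 0.011 -0.007 -1.   ] jaw -71.7 open 0.0851 q6 1.44
shift [ 1.812e-01  1.000e-04 -5.500e-03] turn 0.0078 F [0.3 0.1 0.1]
```

View pics/w13c.png

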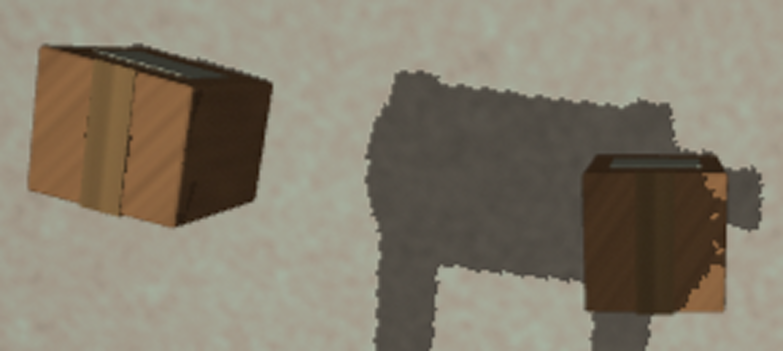

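```bash
python3 -m jog '[[[0.05,0,-0.005,0.005,-1],[0.10,0,-0.005,0.005,-1],[0.13,0,-0.005,0.005,-1],[0.15,0,-0.005,0.005,-1],[0.165,0,-0.005,0.005,-1],[0.175,0,-0.005,0.005,-1],[0.18,0,-0.005,0.005,-1],[0.18,0,-0.005,0.005,-1]]]'
python3 -m jog '[[[0,0,0,0,1],[0,0,0,0,1],[0,0,0,0,1],[0,0,0,0,1],[0,0,0,0,1],[0,0,0,0,1],[0,0,0,0,1],[0,0,0,0,1],[0,0,0,0,1]]]' 40
```

```text
t: 21.45
tool_pos: [0.4416, 0.1622, 0.031]
tool_rot: [0.973, 1.329, -0.973]
contact_force: [-0.7, 0.2, -0.9]
opening: 0.0856
t: 22.35
tool_pos: [0.4426, 0.1624, 0.0322]
tool_rot: [0.974, 1.327, -0.971]
contact_force: [-0.8, -1.1, 6.1]
opening: 0.0515
```

```bash
python3 -m jog '[[[-0.01,0,0,0,1],[-0.03,0,0,0,1],[-0.07,0,0,0,1],[-0.11,0,0,0,1],[-0.15,0,0,0,1],[-0.15,0,0,0,1],[-0.15,0,0,0,1]]]'
python3 - <<'E'
from h import *
from station import imaging
im=imaging.get_image("wrist"); cv2.imwrite("pics/w14.png",im["color"][:,:,::-1])
c=im["color"][:,:,::-1]
go(.500,.20,.18,96.7)
E
```

```text
t: 23.05
tool_pos: [0.4409, 0.1635, 0.183]
tool_rot: [0.975, 1.326, -0.97]
contact_force: [-0.5, 0.3, -1.5]
opening: 0.0515
t 23.1 tcp [0.44   0.1633 0.1812] xdir [ 0.011 -0.007 -1.   ] jaw -72.0 open 0.0511 q6 1.46
shift [ 0.0016  0.0684 -0.0164] turn 0.1969 F [-0.6 -0.1 -1.8]
```

View pics/w14.png

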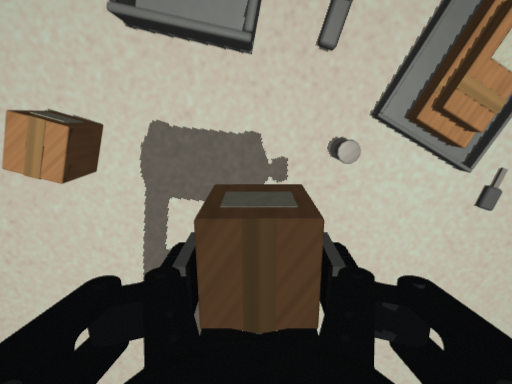

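Run:
```python
from h import *
go(.54,.262,.22,96.7)
```

```text
t 23.1 tcp [0.44   0.1633 0.1812] xdir [ 0.011 -0.007 -1.   ] jaw -72.0 open 0.0511 q6 1.46
shift [-0.0384  0.1259 -0.0626] turn 0.1969 F [-0.6 -0.1 -1.8]
```

```bash
python3 -m jog '[[[-0.038,0.126,-0.063,0.197,1],[-0.038,0.126,-0.063,0.197,1],[-0.038,0.126,-0.063,0.197,1],[-0.038,0.126,-0.063,0.197,1],[-0.038,0.126,-0.063,0.197,1],[-0.038,0.126,-0.063,0.197,1]]]'
python3 - <<'E'
from h import *
from station import imaging
im=imaging.get_image("wrist"); cv2.imwrite("pics/w15.png",im["color"][:,:,::-1])
p=np.array([.627,.2705,np.radians(6.7)]); c=im["color"][:,:,::-1].copy()
q=proj(im,box(p,.158,.12,.05)); cv2.polylines(c,[q.round().astype(int)],True,(0,255,0),1)
q=proj(im,box(p,.142,.104,.008)); cv2.polylines(c,[q.round().astype(int)],True,(255,0,0),1)
cv2.imwrite("pics/w15.png",c)
E
```

```text
t: 23.7
tool_pos: [0.5384, 0.2615, 0.217]
tool_rot: [1.119, 1.251, -1.123]
contact_force: [-0.4, -1.2, -1.0]
opening: 0.0515
```

View pics/w15.png

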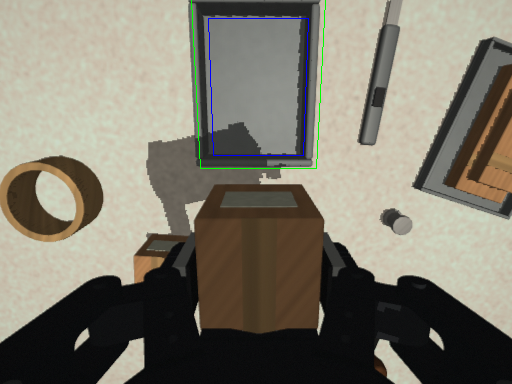

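Run:
```python
from h import *
go(.663,.278,.13,96.7)
```

```text
t 23.75 tcp [0.5385 0.2614 0.2176] xdir [ 0.007 -0.008 -1.   ] jaw -83.3 open 0.0513 q6 1.79
shift [ 0.0884  0.1251 -0.0028] turn -0.0005 F [-0.6  0.3 -1.7]
```

```bash
python3 -m jog '[[[0,0.05,-0.003,0,1],[0,0.10,-0.003,0,1],[0,0.125,-0.003,0,1],[0,0.125,-0.003,0,1],[0.04,0.125,-0.003,0,1],[0.07,0.125,-0.003,0,1],[0.07,0.125,-0.003,0,1],[0.07,0.125,-0.003,0,1]]]'
python3 - <<'E'
from h import *
from station import imaging
im=imaging.get_image("wrist"); c=im["color"][:,:,::-1].copy()
p=np.array([.630,.274,np.radians(6.7)])
q=proj(im,box(p,.158,.12,.05)); cv2.polylines(c,[q.round().astype(int)],True,(0,255,0),1)
cv2.imwrite("pics/w16.png",c)
im=imaging.get_image("scene"); c=im["color"][:,:,::-1]; cv2.imwrite("pics/s16.png",cv2.resize(c[200:380,150:400],None,fx=3,fy=3))
go(.663,.278,.042,96.7)
E
```

```text
t: 24.55
tool_pos: [0.6614, 0.2778, 0.1481]
tool_rot: [1.119, 1.252, -1.124]
contact_force: [-0.1, 0.9, -1.6]
opening: 0.0516
t 24.65 tcp [0.6636 0.2786 0.1514] xdir [ 0.011 -0.007 -1.   ] jaw -83.3 open 0.0517 q6 1.75
shift [ 0.1094 -0.0017 -0.0004] turn -0.0005 F [ 0.6  0.5 -0.6]
```

View pics/w16.png

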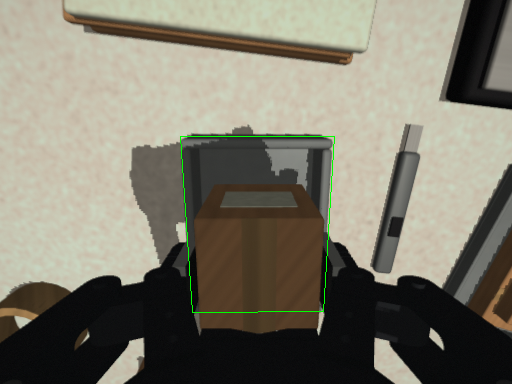

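View pics/s16.png

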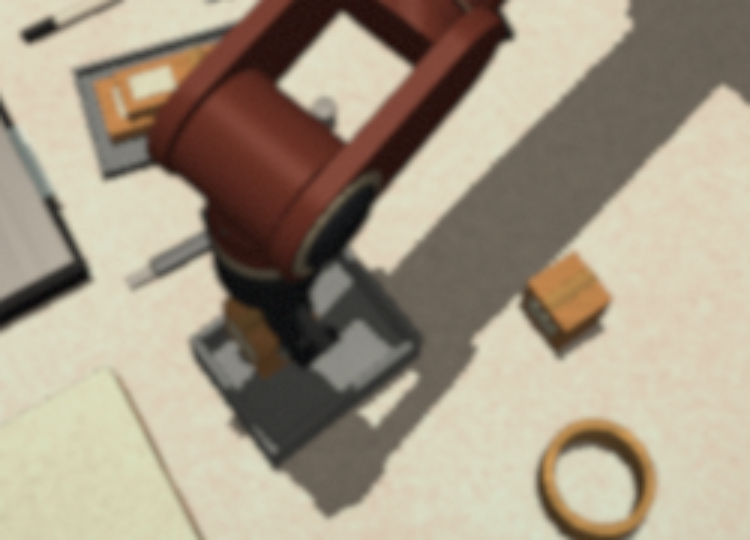

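```bash
python3 -m jog '[[[0.04,-0.002,0,0,1],[0.07,-0.002,0,0,1],[0.09,-0.002,0,0,1],[0.1,-0.002,0,0,1],[0.105,-0.002,0,0,1],[0.108,-0.002,0,0,1],[0.109,-0.002,0,0,1],[0.109,-0.002,0,0,1]]]'
```

```text
t: 25.45
tool_pos: [0.6636, 0.2778, 0.0437]
tool_rot: [1.124, 1.248, -1.118]
contact_force: [-0.1, -0.7, -1.8]
opening: 0.0511
```

```bash
python3 -m jog '[[[0,0,0,0,-0.45],[0,0,0,0,-0.45],[0,0,0,0,-0.45],[0,0,0,0,-0.45],[-0.01,0,0,0,-0.45],[-0.03,0,0,0,-0.5],[-0.06,0,0,0,-1],[-0.10,0,0,0,-1],[-0.15,0,0,0,-1],[-0.15,0,0,0,-1],[-0.15,0,0,0,-1]]]'
python3 - <<'E'
from h import *
from station import imaging
im=imaging.get_image("wrist"); cv2.imwrite("pics/w17.png",im["color"][:,:,::-1])
go(.418,.355,.21,91.4)
E
```

```text
t: 26.55
tool_pos: [0.6633, 0.2794, 0.1991]
tool_rot: [1.128, 1.243, -1.111]
contact_force: [-0.6, -0.3, -0.0]
opening: 0.0856
t 26.6 tcp [0.6621 0.279  0.1959] xdir [ 0.016 -0.006 -1.   ] jaw -83.3 open 0.0853 q6 1.75
shift [-0.0183 -0.2334 -0.1037] turn 0.092 F [ 0.5  0.9 -0.6]
```

View pics/w17.png

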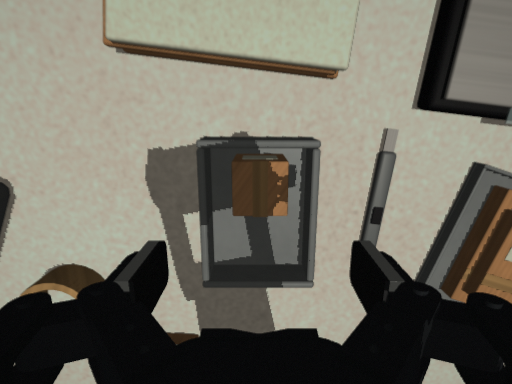

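Carton upright in the far half of the bin (top face about (232–288, 160–215)). Now the other carton.

```bash
python3 -m jog '[[[-0.02,-0.233,-0.104,0.092,-1],[-0.02,-0.233,-0.104,0.092,-1],[-0.02,-0.233,-0.104,0.092,-1],[-0.02,-0.233,-0.104,0.092,-1],[-0.02,-0.233,-0.104,0.092,-1],[-0.02,-0.233,-0.104,0.092,-1],[-0.02,-0.233,-0.104,0.092,-1],[-0.02,-0.233,-0.104,0.092,-1]]]'
python3 - <<'E'
from h import *
from station import imaging
im=imaging.get_image("wrist"); cv2.imwrite("pics/w18.png",im["color"][:,:,::-1])
cv2.imwrite("pics/w18c.png",cv2.resize(im["color"][120:240,190:330,::-1],None,fx=5,fy=5,interpolation=cv2.INTER_CUBIC))
go(.418,.355,.032,91.4)
E
```

```text
t: 27.4
tool_pos: [0.4187, 0.3549, 0.2109]
tool_rot: [1.193, 1.205, -1.184]
contact_force: [-0.3, -0.5, -0.7]
opening: 0.0856
t 27.45 tcp [0.4191 0.3548 0.211 ] xdir [ 0.015 -0.007 -1.   ] jaw -88.7 open 0.0857 q6 2.12
shift [ 0.179  -0.0038 -0.0015] turn -0.0011 F [ 0.  -0.7  0.4]
```

View pics/w18c.png

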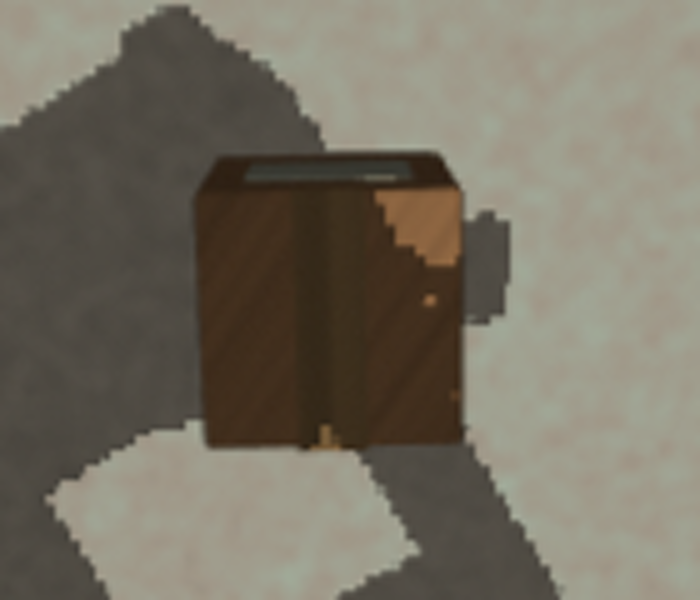

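Run:
```python
from h import *
from station import imaging
im=imaging.get_image("wrist")
p,e=fit(im,(np.array([(195,190),(463,187),(464,443),(206,448)])+.5)/5-.5+[190,120],.052,.052,.062); print(p,np.degrees(p[2]),e)
go(p[0],p[1],.032,90+np.degrees(p[2]))
```

```text
[0.41812189 0.35596217 0.04104103] 2.351477539744155 0.00029370123687139094
t 27.5 tcp [0.4193 0.3547 0.2111] xdir [ 0.015 -0.006 -1.   ] jaw -88.7 open 0.0855 q6 2.12
shift [ 0.1791 -0.0038 -0.0025] turn -0.0182 F [ 0.2  0.8 -0.3]
```

```bash
python3 -m jog '[[[0.05,-0.003,-0.002,-0.015,-1],[0.10,-0.003,-0.002,-0.015,-1],[0.13,-0.003,-0.002,-0.015,-1],[0.15,-0.003,-0.002,-0.015,-1],[0.165,-0.003,-0.002,-0.015,-1],[0.175,-0.003,-0.002,-0.015,-1],[0.18,-0.003,-0.002,-0.015,-1],[0.18,-0.003,-0.002,-0.015,-1]]]'
python3 -m jog '[[[0,0,0,0,1],[0,0,0,0,1],[0,0,0,0,1],[0,0,0,0,1],[0,0,0,0,1],[0,0,0,0,1],[0,0,0,0,1],[0,0,0,0,1],[0,0,0,0,1]]]' 40
python3 -m jog '[[[-0.01,0,0,0,1],[-0.03,0,0,0,1],[-0.07,0,0,0,1],[-0.11,0,0,0,1],[-0.15,0,0,0,1],[-0.15,0,0,0,1],[-0.15,0,0,0,1]]]'
python3 - <<'E'
from h import *
go(.597,.270,.18,96.7)
E
```

```text
t: 28.3
tool_pos: [0.4194, 0.3554, 0.0311]
tool_rot: [1.183, 1.211, -1.174]
contact_force: [0.1, 0.7, 0.6]
opening: 0.0855
t: 29.2
tool_pos: [0.4203, 0.3561, 0.0325]
tool_rot: [1.185, 1.21, -1.172]
contact_force: [-0.5, 0.1, 6.4]
opening: 0.0513
t: 29.9
tool_pos: [0.4177, 0.3569, 0.1831]
tool_rot: [1.186, 1.21, -1.171]
contact_force: [-0.1, -0.6, -3.1]
opening: 0.0513
t 29.9 tcp [0.4177 0.3569 0.1831] xdir [ 0.018 -0.005 -1.   ] jaw -87.8 open 0.0513 q6 2.11
shift [0.0067 0.1758 0.0936] turn -0.0792 F [-0.1 -0.6 -3.1]
```

```bash
python3 -m jog '[[[0,0.177,0.094,-0.079,1],[0,0.177,0.094,-0.079,1],[0,0.177,0.094,-0.079,1],[0,0.177,0.094,-0.079,1],[0,0.177,0.094,-0.079,1],[0,0.177,0.094,-0.079,1],[0,0.177,0.094,-0.079,1],[0,0.177,0.094,-0.079,1]]]'
python3 - <<'E'
from h import *
from station import imaging
im=imaging.get_image("wrist"); cv2.imwrite("pics/w19.png",im["color"][:,:,::-1])
go(.599,.270,.042,96.7)
E
```

```text
t: 30.7
tool_pos: [0.5964, 0.2704, 0.1856]
tool_rot: [1.125, 1.247, -1.113]
contact_force: [-0.5, 1.0, -2.9]
opening: 0.0512
t 30.75 tcp [0.5966 0.2704 0.1861] xdir [ 0.017 -0.005 -1.   ] jaw -83.2 open 0.0517 q6 1.77
shift [ 0.1441 -0.     -0.0003] turn 0.0014 F [-0.  -0.5 -3. ]
```

View pics/w19.png

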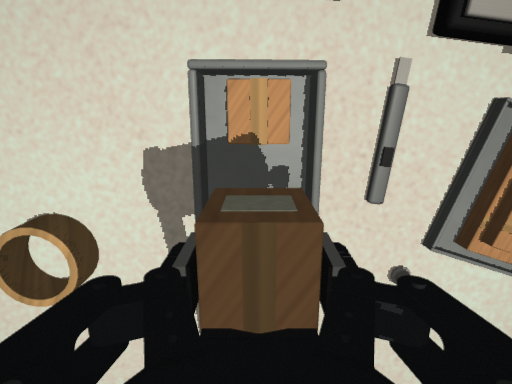

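Run:
```python
from h import *
from station import imaging
im=imaging.get_image("wrist")
p,e=fit(im,[(228,79),(291,79),(290,144),(228,144)],.052,.052,.070); print(p,np.degrees(p[2]),e)
c,s=np.cos(.117),np.sin(.117); print("in bin",np.array([[c,s],[-s,c]])@(p[:2]-[.630,.274]))
q=proj(im,box(np.array([.63,.274,.117]),.158,.12,.05)); print(q.round())
```

```text
[0.66301656 0.27675944 0.11494999] 6.586149382484121 0.0007687999003697654
in bin [ 0.03311296 -0.00111356]
[[187.  57.]
 [328.  57.]
 [319. 231.]
 [196. 231.]]
```

```bash
python3 -m jog '[[[0.05,0,0,0,1],[0.09,0,0,0,1],[0.12,0,0,0,1],[0.132,0,0,0,1],[0.138,0,0,0,1],[0.142,0,0,0,1],[0.143,0,0,0,1],[0.143,0,0,0,1]]]'
```

```text
t: 31.6
tool_pos: [0.6006, 0.2702, 0.0454]
tool_rot: [1.127, 1.245, -1.11]
contact_force: [-0.1, 0.3, -1.9]
opening: 0.0512
```

```bash
python3 -m jog '[[[0,0,0,0,-0.45],[0,0,0,0,-0.45],[0,0,0,0,-0.45],[0,0,0,0,-0.45],[-0.01,0,0,0,-0.45],[-0.03,0,0,0,-0.5],[-0.06,0,0,0,-1],[-0.10,0,0,0,-1],[-0.15,0,0,0,-1],[-0.2,0,0,0,-1],[-0.2,0,0,0,-1]]]'
python3 - <<'E'
from h import *
from station import imaging
im=imaging.get_image("wrist"); cv2.imwrite("pics/w20.png",im["color"][:,:,::-1])
im=imaging.get_image("top"); cv2.imwrite("pics/t20.png",im["color"][:,:,::-1])
go(.45,.0,.3,96.7)
E
```

```text
t: 32.7
tool_pos: [0.6005, 0.2724, 0.2575]
tool_rot: [1.139, 1.235, -1.095]
contact_force: [1.1, 0.2, 1.7]
opening: 0.0853
t 32.8 tcp [0.5976 0.2713 0.2489] xdir [ 0.025 -0.002 -1.   ] jaw -83.2 open 0.085 q6 1.77
shift [-0.0543 -0.1773  0.2523] turn 0.0013 F [-0.1 -0.  -1.4]
```

View pics/w20.png

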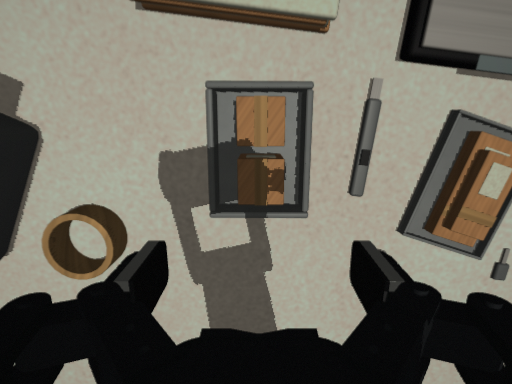

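```bash
python3 -m jog '[[[-0.05,-0.15,0.1,0,-1],[-0.05,-0.15,0.1,0,-1],[-0.05,-0.15,0.1,0,-1],[-0.05,-0.15,0.1,0,-1],[-0.05,-0.15,0.1,0,-1],[-0.05,-0.15,0.1,0,-1]]]'
python3 - <<'E'
from h import *
from station import imaging
im=cv2.imread("pics/w20.png"); cv2.imwrite("pics/w20c.png",cv2.resize(im[70:230,195:325],None,fx=3.6,fy=3.6,interpolation=cv2.INTER_CUBIC))
im=imaging.get_image("top")["color"][:,:,::-1]; cv2.imwrite("pics/t21.png",cv2.resize(im[90:210,120:360],None,fx=3.3,fy=3.3,interpolation=cv2.INTER_CUBIC))
im=imaging.get_image("scene")["color"][:,:,::-1]; cv2.imwrite("pics/s21.png",cv2.resize(im[120:370,100:380],None,fx=2.4,fy=2.4,interpolation=cv2.INTER_CUBIC))
im=imaging.get_image("wrist")["color"][:,:,::-1]; cv2.imwrite("pics/w21.png",im)
E
```

```text
t: 33.4
tool_pos: [0.4586, 0.1541, 0.2946]
tool_rot: [1.131, 1.242, -1.106]
contact_force: [-1.0, 1.2, -0.7]
opening: 0.0854
```

View pics/w20c.png

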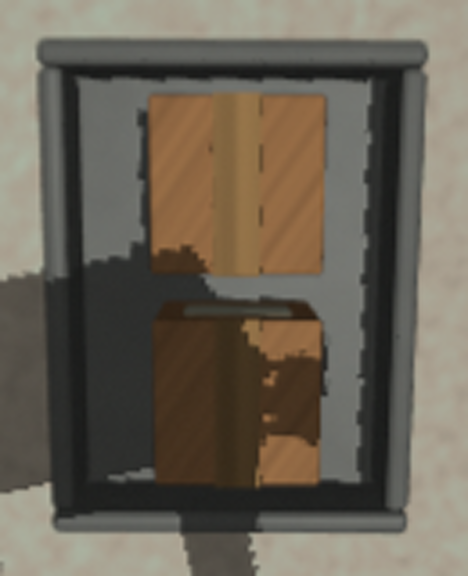

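View pics/t21.png

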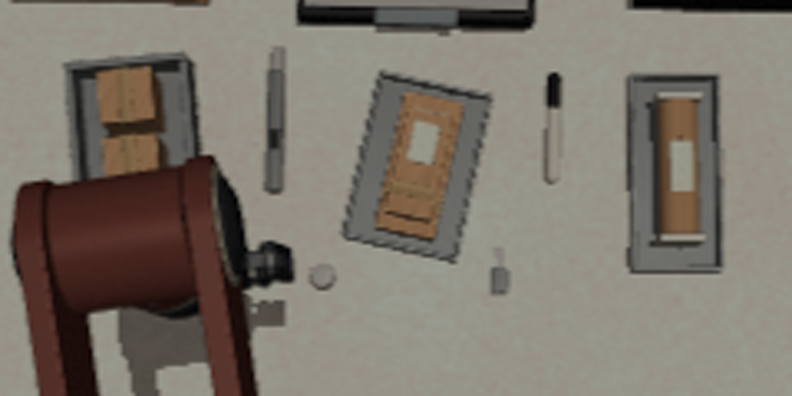

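View pics/s21.png

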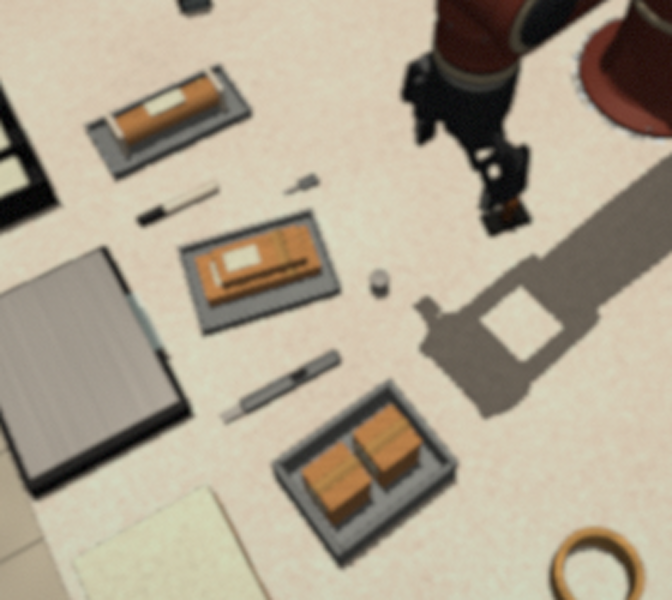

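View pics/w21.png

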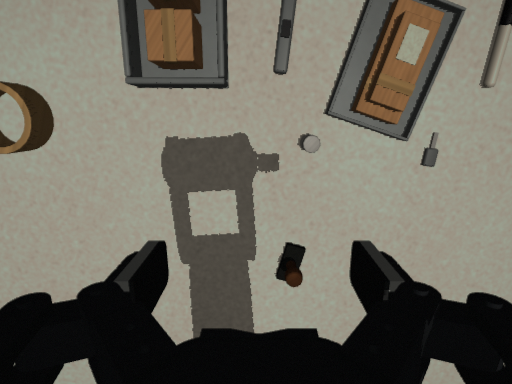

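Run:
```python
from station import ctrl
print(ctrl.get_obs()["t"]); print(ctrl.finish_job())
```

```text
33.55
the job is handed in; nothing more can be done
None
```

All five parcels are in their trays and the job is handed in, at 33.6 s of the 144 s allowed. The station gives no verdict, so what follows rests on my last pictures.

- **Tube:** it lies on the floor of the long tray, roughly centred by eye. I did not measure its final position, but the walls keep it inside the limits.
- **Mailers:** the large one is flat in the wide tray, about 3 mm off its centre. The small one sits on top, 3 mm off the large one's centre and within 0.5° of its long side.
- **Cartons:** both stand upright side by side in the deep bin, with a visible gap between them. I measured the far one at +33 mm along the bin. I judged the near one only from the final pictures. It was let go about 5 mm above the floor and settled flat.
- **Robot:** the gripper was open and clear of everything at the end. I saw no force above about 6 N, and nothing tipped or fell. The orange look-alike was left alone.

**Disagreements between cameras:** the top camera's positions were about 3 mm short in x compared with the wrist camera, and up to 3–4 mm off in y at the bin. The scene camera was off by a similar amount or more. I used the wrist camera's values for the grasps and corrected the tray positions to match it. The tool also tilted slowly over the job, to about 0.025 rad, with no visible effect on the placings.

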